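# Surface check of the emptied slide warmer

### The job

Empty the slide warmer: take the slide carrier out of its rear slot, stand it on edge, fully home, in either free slot of the drying rack, and let go of it. Then take the contact probe from its stand and hold its tip inside the black ring on the warmer's sloping plate, square to that plate and pressed lightly, so that the sprung tip goes about half way in and is never driven hard. Finish while still holding it there, with the other carrier, the bottle, the beaker and the slide box left where they are.

Things in the scene. Friction and masses are not known exactly. Their poses are not given: they have to be found in the camera images.
- warmer: Fixed white slide warmer, about 190 deep (x) by 180 wide (y). Origin: under it at table height; +x points to its rear block, -x to the low front edge of its sloping plate. The rear block (x = +20 to +90 mm) has a level top at z = 70 mm with one slot at x = +55 mm, y = 0: 12 mm wide along x, 94 mm long along y, 25 mm deep (floor at z = 45 mm).
- face: The sloping aluminium plate of the warmer, 120 mm along the slope by 180 mm wide, 25 degrees from level, falling towards the warmer's -x. Origin: on its upper surface at the middle of the ring. z axis: square out of the surface; y: level, along the warmer's y; x: up the slope. Rigid.
- spot (a point): Middle of the black ring (flat mark, 12 mm inner radius, 15 mm outer) on the sloping plate's surface; the same point as the origin of face, 42 mm above the table.
- rack: Fixed grey drying rack, a block 115 (x) by 190 (y) by 35 mm high with three parallel slots in its top at y = -55, 0 and +55 mm; each slot is 94 mm long along x, 12 mm wide along y, 25 mm deep (floor at z = 10 mm), edges chamfered 2 mm. Origin: centre of its underside. The slot at y = +55 holds the other carrier; the other two are free.
- carrier: Loose aluminium slide carrier to be moved: a plain upright plate 8 thick (x) by 86 wide (y) by 105 mm tall (z), about 0.19 kg, with glass slides shown flush on its faces. It starts on edge in the warmer's slot. Origin: centre of its lower edge; z up the plate. Pinch it across its thickness near the upper edge.
- neighbour: A second slide carrier, exactly alike (8 x 86 x 105 mm), standing in the rack's slot at y = +55 mm. To be left alone. Origin: centre of its lower edge.
- stand: Fixed grey probe stand, a block 70 x 70 x 95 mm high with an upright hole of 18 mm diameter, 85 mm deep, in the middle of its top. Origin: centre of its underside.
- probe: Loose contact probe, 0.1 kg, upright in its stand. Origin: on its axis at the underside of its black flange (32 mm across, 6 thick) that rests on the stand's top; z along the probe, away from the tip. White handle z = +6 to +96 mm, 18 (x) by 24 mm (y). Below: shank, 10 mm across, to z = -50 mm, then the sprung tip, its end at z = -75 mm unpressed. Lift it over 75 mm to clear the stand.
- tip (a point): The very end of the probe's sprung tip (round, 8 mm diameter). 75 mm below the probe's origin when not pressed; it moves towards the origin as it is pressed.
- plunger (a joint): How far the sprung tip is pushed into the probe, 0 (out) to 0.012 m (at its stop). Spring: 1 N at the start of travel rising evenly to 5.2 N at 12 mm (3.2 N at half way); beyond the stop it is rigid.
- bottle: Loose amber bottle, 56 mm diameter, 110 mm high; bystander. Origin: centre of its underside.
- beaker: Loose glass beaker, 60 mm diameter, 70 mm high; bystander. Origin: centre of its underside.
- slidebox: Loose blue slide box, 85 x 95 x 34 mm high; bystander. Origin: centre of its underside.
Mind the look-alikes: they are no part of the job. Leave any purple or yellow look-alike of the carrier alone.

How it is judged:
By the outcome, as a careful person would: the job done as asked, in the order asked, and still so for the second after the job is handed in, while the arm keeps its last pose, push and grip.
It also fails if it takes over 58 s, if anything falls off the work surface, if the arm or the gripper's body presses on something with over 40 N, if the wrist force passes 120 N, or if a joint passes its speed limit or range.

### The arm

A 6-joint arm with a two-finger parallel gripper is mounted at the origin on the work surface. World frame = base frame: x ahead of the robot, y to its left, z up, the work surface at z = 0. Lengths are in m, angles in rad, forces in N, time in s.
With the tool pointing down it reaches from about 0.225 to 0.875 m from the base axis. Payload 3.4 kg.
Tool frame: the origin (TCP) lies between the finger pads; the fingertips stand 22 mm ahead of it and the grasp point (between the pads) lies 3 mm ahead of it (manip.finger_overhang is the distance from the TCP to the fingertips, in m); z points along the fingers, y is the line along which they close (so a half turn about z gives the same grasp; the last joint's range is limited). The gripper opens to 85 mm and grips with 20 to 120 N. Pads are 22 mm wide; open, the fingers measure 114 mm over their backs; the gripper's body (76 mm by 85 mm) begins 54 mm behind the grasp point. The pads swing forward as they close: fully open they stand 13 mm farther back than shut.
Start: joints at [1.16, 0.276, 1.505, -0, 1.361, -0.121], TCP at [0.164, 0.551, 0.253] pointing down, gripper open.
Joint ranges: [-2.89, 2.89], [-0.75, 2.08], [0.22, 2.7], [-1.18, 4.32], [0.11, 2.71], [-2.7, 2.7]. Speed limits (rad/s): [2.57, 2.57, 3.14, 3.14, 3.14, 3.14].

### API

Orientations are given as a unit quaternion [w, x, y, z].
In Python, from rig import get_state, eyes, order, manip gives the robot as it stands.
- The arm moves only by the tool drive_tool, never from a script. Its argument "rows" is a list of rows, each a list of 4 numbers: the shift along the tool's x, y, z in units of 25 mm (1.0 is 25 mm), then the turn about the tool's z in units of 6 degrees (1.0 is 6 degrees). A call has exactly 8 rows; each row is the pose to reach, as a shift and turn from the pose commanded when the call began, along the tool's axes at that moment; what a row does not reach only later rows make up. A row lasts 1/12 s, in which the tool goes at most 41.7 mm and 7.16 degrees, less where a joint would pass 70% of its speed; a pose out of reach is approached as far as the arm can. A call with a gripper value outside its range is refused whole. "grip" is the finger opening in mm, from 0 to 85.4, set as the call begins (left out, the last holds). The fingers move at their own pace and stop on an object; "newtons" is the grip in N (left out, the last holds). Time passes only in rows, so rows that repeat a pose let the fingers close, or fill a call up. It gives the time, the measured TCP pose, the force, the opening and the grip force at its end, in the units of the state.
- get_state(): the state, without advancing time (a new reading comes with each control period).
- eyes.get_image(name): name is "side" or "top"; returns (picture, depth): 384x512x3 uint8, red, green, blue; 384x512 float32, m along the optical axis (not along the pixel's ray), 0 where there is no reading.
- eyes.camera_info(name): a dict with "fx", "fy", "cx", "cy" (pixels), "dist" ([k1, k2, p1, p2, k3] as OpenCV has them; the pictures are not rectified), "R" (3x3) and "t" (3): a world point X has camera coordinates R X + t. Camera axes: x right, y down, z forward; pixel columns grow to the right and rows downward; lengths in m; the calibration is good to about 2 mm. A picture is of the moment at which its call begins. camera_info takes no time and is no camera call.
- order.sign_off(): hands the job in; it is judged then, once.
The state is a dict: "clock": time; "qpos": joint angles; "qd": joint speeds; "effort": joint torques, N m; "position": TCP position; "ee_rot": TCP orientation; "contact_force": force on the tool from outside, world axes, zero at the start; "moment": the same for the moment, N m; "width": finger opening in m; "gripper_force": force on a finger pad.
Only numpy, scipy, OpenCV 4.12 (cv2) and the standard library are available. Lean on these libraries where they do the work, as an engineer would, in place of code of your own. Each camera call takes 0.05 s, during which the arm holds its last target. There are 200 camera calls.

## Working session

There is one attempt and no reset: what is moved stays moved. The work goes in short steps, Python scripts to look and compute and a tool call to move; the robot and the scene stay as the last step left them, time stands still between calls to the robot, and variables do not carry over. Pictures are saved under pics/ and viewed, at most 10 in all, crops included, and the job is handed in when it is done.

Besides the shell and the picture viewer there is one more tool, called after "Call:" as name(argument=value, ...) on one line, values as JSON. drive_tool: Moves the arm, as the interface text tells. Its arguments: {"type":"object","properties":{"rows":{"type":"array","items":{"type":"array","items":{"type":"number"}}},"grip":{"type":"number"},"newtons":{"type":"number"}},"required":["rows"]}

```bash
ls; mkdir -p pics; python3 - <<'E'
from rig import get_state, eyes, order, manip
import cv2,numpy as np
print(get_state()); print([a for a in dir(manip) if a[0]!='_'])
for n in("side","top"):
    p,d=eyes.get_image(n); cv2.imwrite(f"pics/{n}0.png",p[:,:,::-1]); np.savez(f"{n}0.npz",p=p,d=d)
    print(eyes.camera_info(n))
E
```

```text
pics
{'clock': 0.0, 'qpos': array([ 1.16003369e+00,  2.76604589e-01,  1.50616693e+00,  1.59768115e-05,
        1.36074149e+00, -1.21019160e-01]), 'qd': array([-1.77011220e-03, -9.88653453e-04,  6.38174272e-05, -1.68777925e-03,
        3.19031552e-04,  5.90996183e-04]), 'effort': array([ 1.48320811e-03, -4.16770613e+01, -2.45807844e+01,  4.40790291e-05,
        1.10639253e-02, -1.25286576e-05]), 'position': array([0.1640836 , 0.55055136, 0.25242077]), 'ee_rot': array([-2.59841174e-04,  1.44367100e-01,  9.89523733e-01, -9.24381726e-04]), 'contact_force': array([-0.49587088, -0.02951838, -0.17294099]), 'moment': array([0.03059566, 0.02132668, 0.00780847]), 'gripper_force': 0.0, 'width': 0.08548632477744897}
['MotionError', 'finger_overhang']
{'fx': 385.2759281437434, 'fy': 385.2759281437434, 'cx': 258.8035067943356, 'cy': 194.02353440560043, 'dist': array([-0.13040871,  0.        ,  0.        ,  0.        ,  0.        ]), 'R': array([[-0.99847354, -0.05513314,  0.0033048 ],
       [-0.0394944 ,  0.67086349, -0.74052844],
       [ 0.03861059, -0.73952857, -0.6720169 ]]), 't': array([0.57560959, 0.0747109 , 0.98489074])}
{'fx': 405.5688172635196, 'fy': 405.5688172635196, 'cx': 256.9002582175162, 'cy': 191.57317486358107, 'dist': array([-0.0327923,  0.       ,  0.       ,  0.       ,  0.       ]), 'R': array([[-0.01347888, -0.99984484, -0.01134115],
       [-0.98271974,  0.01534037, -0.18446296],
       [ 0.18460831,  0.00865882, -0.98277403]]), 't': array([0.03510789, 0.61199934, 1.07360667])}
```

View pics/side0.png

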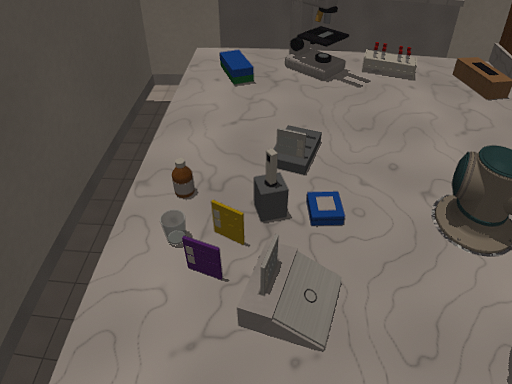

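View pics/top0.png

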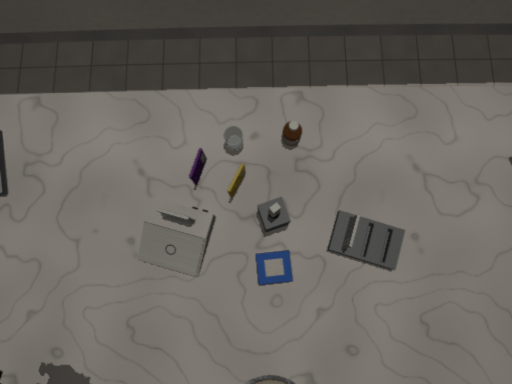

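```bash
cat > h.py <<'E'
import cv2,numpy as np
from rig import eyes
CI={n:eyes.camera_info(n) for n in("side","top")}
def ray(n,u,v):
    c=CI[n];K=np.array([[c['fx'],0,c['cx']],[0,c['fy'],c['cy']],[0,0,1]])
    p=cv2.undistortPoints(np.array([[[u,v]]],float),K,c['dist'])[0,0]
    return c['R'].T@np.array([p[0],p[1],1]), -c['R'].T@c['t']
def onz(n,u,v,z):
    d,o=ray(n,u,v); return o+d*(z-o[2])/d[2]
def dep(n,u,v,D):
    d,o=ray(n,u,v); return o+d*D
def proj(n,X):
    c=CI[n];K=np.array([[c['fx'],0,c['cx']],[0,c['fy'],c['cy']],[0,0,1]])
    return cv2.projectPoints(np.array(X,float).reshape(-1,1,3),cv2.Rodrigues(c['R'])[0],c['t'],K,c['dist'])[0][:,0]
E
python3 - <<'E'
from h import *
print(proj('top',[[0,0,0],[.164,.55,.25],[.5,0,0]]),proj('side',[[0,0,0],[.164,.55,.25],[.5,0,0]]))
for n in CI: print(n,-CI[n]['R'].T@CI[n]['t'])
t=np.load('top0.npz')['p'][:,:,::-1];s=np.load('side0.npz')['p'][:,:,::-1]
def crop(im,u,v,w,h,k): return cv2.resize(im[v:v+h,u:u+w],None,fx=k,fy=k,interpolation=cv2.INTER_CUBIC)
a=np.hstack([crop(t,130,195,100,90,4),crop(t,320,200,100,90,4)])
b=np.hstack([crop(s,232,232,120,60,4),crop(s,240,120,80,60,4)])
b=crop(s,235,225,110,120,4);b2=crop(s,245,115,85,110,4)
cv2.imwrite('pics/c1.png',np.clip(a*1.5,0,255).astype(np.uint8))
b2=cv2.copyMakeBorder(b2,0,b.shape[0]-b2.shape[0],0,0,0)
cv2.imwrite('pics/c2.png',np.clip(np.hstack([b,b2])*1.5,0,255).astype(np.uint8))
E
```

```text
[[270.02093044 420.29223742]
 [ 17.32450707 381.97688593]
 [266.76472978 233.52276481]] [[473.77527906 221.92566559]
 [556.74163666 390.44227206]
 [288.07161609 215.0870948 ]]
side [0.5396544  0.70996919 0.71528649]
top [0.40370034 0.01641798 1.16840212]
```

View pics/c1.png

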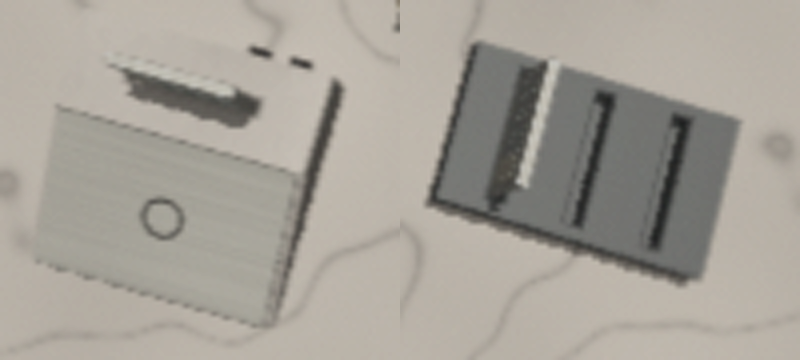

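View pics/c2.png

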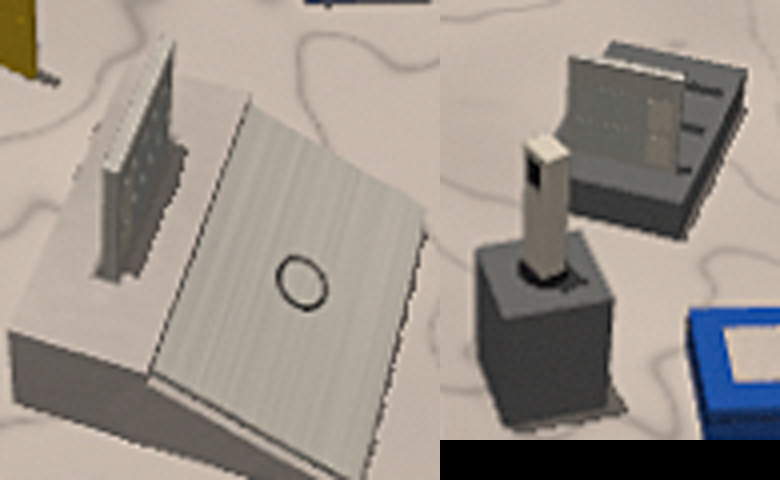

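The crops show the warmer, with the grey carrier in its slot, and the rack, with the neighbour in its left slot and two free slots.

Carrier candidates (side image pixels):
- Purple plate at (203,258): look-alike.
- Yellow plate at (228,222): look-alike.
- Grey plate at (292,145), in the rack: this is the neighbour.
- Grey plate at (270,262), in the warmer's slot: **this is the one meant**. The crop confirms it is plain aluminium and stands in the rear block.

```bash
python3 - <<'E'
from h import *
T=lambda x,y,ox=130,oy=195:(ox+(x+.5)/4-.5,oy+(y+.5)/4-.5)
def P(lbl,n,uv,z): 
    p=onz(n,*uv,z);print(lbl,n,np.round(p*1000,1));return p
for l,x,y,z in[('edgeL',57,105,.07),('edgeR',298,174,.07),('frontL',35,262,.0193),('frontR',270,327,.0193),('ring',162,219,.042),('carL',112,57,.15),('carR',235,93,.15)]:P(l,'top',T(x,y),z)
for l,x,y in[('c1',478,42),('c2',742,122),('c3',700,280),('m1',605,97),('m2',577,225),('r1',683,118),('r2',655,247),]:P(l,'top',T(x-400,y,320,200),.035)
S=lambda x,y:T(x,y,235,225)
for l,x,y,z in[('ring',302,283,.042),('edgeL',152,374,.07),('edgeR',249,97,.07),('carA',170,40,.15),('carB',112,166,.15)]:P(l,'side',S(x,y),z)
S=lambda x,y:T(x-440,y,245,115)
for l,x,y,z in[('hA',525,147,.191),('hB',545,133,.191),('hC',570,150,.191),('hD',548,165,.191),('st1',476,249,.095),('st2',497,318,.095),('st3',612,297,.095),('rackc2',747,70,.035),('rackc1',612,43,.035),('rackc3',686,205,.035)]:P(l,'side',S(x,y),z)
t=np.load('top0.npz')['p'][:,:,::-1];s=np.load('side0.npz')['p'][:,:,::-1]
def crop(im,u,v,w,h,k): return cv2.resize(im[v:v+h,u:u+w],None,fx=k,fy=k,interpolation=cv2.INTER_CUBIC)
a=np.hstack([crop(t,250,190,50,50,8),crop(s,250,140,50,50,8)])
cv2.imwrite('pics/c3.png',np.clip(a*1.6,0,255).astype(np.uint8))
E
```

```text
edgeL top [533.3 336.3  70. ]
edgeR top [484.2 170.5  70. ]
frontL top [428.5 362.7  19.3]
frontR top [381.9 196.2  19.3]
ring top [456.4 268.4  42. ]
carL top [554.1 278.8 150. ]
carR top [530.  199.8 150. ]
c1 top [ 559.8 -204.5   35. ]
c2 top [ 500.5 -386.4   35. ]
c3 top [ 392.5 -349.    35. ]
m1 top [ 519.6 -291.5   35. ]
m2 top [ 431.3 -266.6   35. ]
r1 top [ 504.  -345.2   35. ]
r2 top [ 415.4 -319.5   35. ]
ring side [457.1 269.4  42. ]
edgeL side [532.2 341.1  70. ]
edgeR side [484.8 171.3  70. ]
carA side [529.8 204.  150. ]
carB side [554.5 282.1 150. ]
hA side [561.5 -14.4 191. ]
hB side [550.4 -29.  191. ]
hC side [535.5 -13.  191. ]
hD side [547.8   2.2 191. ]
st1 side [591.9 -36.1  95. ]
st2 side [575.1  27.7  95. ]
st3 side [506.3   4.6  95. ]
rackc2 side [ 393.8 -346.9   35. ]
rackc1 side [ 502.6 -379.9   35. ]
rackc3 side [ 449.9 -166.6   35. ]
```

View pics/c3.png

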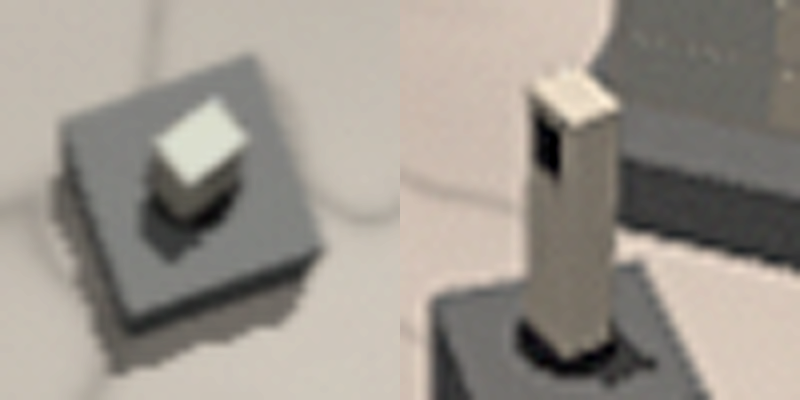

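Call:
drive_tool(rows=[[-0.5, -0.2, -0.2, 0.5], [-1.5, -0.6, -0.5, 1.4], [-3, -1.2, -0.9, 2.5], [-4.5, -1.9, -1.3, 3.6], [-6, -2.5, -1.6, 4.7], [-7.5, -3.1, -1.9, 5.8], [-8.5, -3.6, -1.9, 6.8], [-9, -3.8, -1.9, 7.5]])

```text
clock: 0.77
position: [0.3554, 0.3931, 0.301]
ee_rot: [0.001, 0.516, 0.857, -0.0]
contact_force: [-0.3, 0.3, 0.2]
width: 0.0854
gripper_force: 0.0
```

```bash
cat >> h.py <<'E'
from rig import get_state
from scipy.spatial.transform import Rotation as Rn
def go(x,y,z,alpha):
    """units [x,y,z,turn] to bring TCP to world pose, tool-y at alpha deg (mod 180); options shown"""
    s=get_state();q=s['ee_rot'];M=Rn.from_quat([q[1],q[2],q[3],q[0]]).as_matrix()
    a=np.degrees(np.arctan2(M[1,1],M[0,1]));d=M.T@(np.array([x,y,z])-s['position'])/.025
    t=(a-alpha+90)%180-90
    print('t',round(s['clock'],2),'pos',np.round(s['position']*1e3,1),'a',round(a,2),'down',np.round(M[:,2],3),'F',np.round(s['contact_force'],1),'w',round(s['width']*1e3,1),'gf',round(s['gripper_force'],1),'q6',round(s['qpos'][5],2))
    print('shift',np.round(d,2),'turn',round(t/6,2))
def cloud(n,f=None):
    z=np.load(f or n+'0.npz');p,D=z['p'],z['d'];c=CI[n]
    K=np.array([[c['fx'],0,c['cx']],[0,c['fy'],c['cy']],[0,0,1]])
    v,u=np.mgrid[0:384,0:512];uv=np.stack([u,v],-1).reshape(-1,1,2).astype(float)
    r=cv2.undistortPoints(uv,K,c['dist'])[:,0];d=D.reshape(-1)
    X=np.c_[r*d[:,None],d];X=(X-c['t'])@c['R'];X[d==0]=9
    return X.reshape(384,512,3),p
E
python3 - <<'E'
from h import *
for n in('top','side'):
    X,p=cloud(n)
    for l,c,r,z0,z1 in[('rack',(475,-280),140,30,40),('block',(525,250),130,66,75),('stand',(549,-13),60,90,100),('handle',(549,-13),40,180,200),('carTop',(542,241),60,140,158)]:
        m=(np.hypot(X[...,0]*1e3-c[0],X[...,1]*1e3-c[1])<r)&(X[...,2]*1e3>z0)&(X[...,2]*1e3<z1)
        P=X[m]*1e3
        if len(P)>3: print(n,l,len(P),np.round(P[:,2].mean(),1),[np.round(q,1) for q in cv2.minAreaRect(P[:,:2].astype(np.float32))],P[:,:2].mean(0).round(1))
    # carrier faces: plane fit
    for l,c,z0,z1 in[('car',(542,241),85,147),('nb',(491,-226),55,112)]:
        m=(np.hypot(X[...,0]*1e3-c[0],X[...,1]*1e3-c[1])<60)&(X[...,2]*1e3>z0)&(X[...,2]*1e3<z1)
        P=X[m]*1e3
        if len(P)>5:
            v=cv2.fitLine(P[:,:2].astype(np.float32),cv2.DIST_L2,0,.01,.01).ravel();print(n,l,len(P),v.round(3),np.degrees(np.arctan2(v[1],v[0])).round(2))
go(.542,.2415,.25,-16.8)
E
```

```text
top rack 2247 34.6 [array([ 477.1, -277.8]), array([192.4, 116. ]), np.float64(71.9)] [ 474.7 -280.1]
top block 1456 69.7 [array([573.6, 233.9]), array([178.7, 156.7]), np.float64(73.2)] [539.7 242.5]
top stand 550 94.8 [array([548.4, -16.8]), array([70.5, 70.2]), np.float64(18.4)] [546.  -16.5]
top handle 76 190.2 [array([548. , -16.9]), array([17.7, 23.4]), np.float64(36.1)] [547.5 -16.7]
top carTop 109 149.1 [array([542.7, 242.5]), array([84.6,  8.3]), np.float64(73.1)] [542.1 241.4]
top car 75 [2.57000e-01 9.66000e-01 5.37337e+02 2.34328e+02] 75.11
top nb 141 [ 9.54000e-01 -2.98000e-01  4.95505e+02 -2.21222e+02] -17.36
side rack 696 34.2 [array([ 478.7, -275.3]), array([200.2, 117. ]), np.float64(71.8)] [ 466.  -258.3]
side block 2207 70.2 [array([575.5, 236.6]), array([183. , 154.7]), np.float64(74.3)] [542.5 261.2]
side stand 447 94.3 [array([549.5, -16. ]), array([71. , 75.7]), np.float64(18.0)] [549.6  -7.1]
side handle 79 187.9 [array([549.7, -13.9]), array([17. , 25.3]), np.float64(33.3)] [549.7 -11.5]
side carTop 208 149.3 [array([543.7, 244.5]), array([86.4,  8.6]), np.float64(73.5)] [544.2 248.6]
side car 330 [3.21000e-01 9.47000e-01 5.44355e+02 2.57104e+02] 71.28
side nb 482 [ 9.52000e-01 -3.05000e-01  4.97606e+02 -2.19675e+02] -17.78
t 0.77 pos [355.4 393.1 301. ] a 27.94 down [ 0.002 -0.001 -1.   ] F [-0.3  0.3  0.2] w 85.4 gf 0.0 q6 0.22
shift [-8.85  3.75  2.06] turn 7.46
```

Call:
drive_tool(rows=[[-0.8, 0.3, 0.2, 0.7], [-2.2, 0.9, 0.5, 1.7], [-3.7, 1.6, 1, 2.8], [-5.2, 2.2, 1.5, 3.9], [-6.6, 2.8, 2, 5], [-7.8, 3.3, 2.5, 6.1], [-8.5, 3.6, 3, 7.1], [-8.8, 3.8, 3.4, 7.5]], grip=50)

```text
clock: 1.43
position: [0.5429, 0.2446, 0.214]
ee_rot: [0.0, 0.804, 0.595, -0.001]
contact_force: [0.6, 0.3, -0.4]
width: 0.0496
gripper_force: 0.0
```

```bash
python3 -c "
from h import *
go(.543,.2433,.138,-16.7)"
```

```text
t 1.43 pos [542.9 244.6 214. ] a -17.03 down [-0.001 -0.002 -1.   ] F [ 0.6  0.3 -0.4] w 49.6 gf 0.0 q6 0.6
shift [-0.04  0.02  3.04] turn -0.05
```

Call:
drive_tool(rows=[[0, 0, 0.3, -0.1], [0, 0, 0.8, -0.1], [0, 0, 1.4, -0.1], [0, 0, 2, -0.1], [0, 0, 2.5, -0.1], [0, 0, 2.9, -0.1], [0, 0, 3.04, -0.1], [0, 0, 3.04, -0.1]])

```text
clock: 2.1
position: [0.54, 0.2476, 0.1389]
ee_rot: [-0.0, 0.798, 0.602, -0.001]
contact_force: [-0.2, -0.7, -0.1]
width: 0.0498
gripper_force: 0.0
```

Call:
drive_tool(rows=[[0, 0, 0, 0], [0, 0, 0, 0], [0, 0, 0, 0], [0, 0, 0, 0], [0, 0, 0, 0], [0, 0, 0, 0], [0, 0, 0, 0], [0, 0, 0, 0]], grip=4, newtons=60)

```text
clock: 2.77
position: [0.542, 0.2476, 0.1408]
ee_rot: [0.0, 0.799, 0.602, 0.001]
contact_force: [1.1, -0.9, 6.3]
width: 0.0071
gripper_force: 60.5
```

Call:
drive_tool(rows=[[0, 0, -0.2, 0], [0, 0, -0.6, 0], [0, 0, -1.2, 0], [0, 0, -2, 0], [0, 0, -3, 0], [0, 0, -4, 0], [0, 0, -4.8, 0], [0, 0, -5.2, 0]])

```text
clock: 3.43
position: [0.5408, 0.2476, 0.2725]
ee_rot: [-0.0, 0.799, 0.602, 0.001]
contact_force: [0.6, 1.1, -2.7]
width: 0.0067
gripper_force: 59.4
```

```bash
python3 -c "
from h import *
for i in range(3): go(.460,-.331,.315,71.9)"
```

```text
t 3.43 pos [540.8 247.6 272.5] a -15.99 down [ 0.001  0.001 -1.   ] F [ 0.6  1.1 -2.7] w 6.7 gf 59.4 q6 0.59
shift [-23.14   3.27  -1.73] turn -14.65
t 3.43 pos [540.8 247.6 272.5] a -15.99 down [ 0.001  0.001 -1.   ] F [ 0.6  1.1 -2.7] w 6.7 gf 59.4 q6 0.59
shift [-23.14   3.27  -1.73] turn -14.65
t 3.43 pos [540.8 247.6 272.5] a -15.99 down [ 0.001  0.001 -1.   ] F [ 0.6  1.1 -2.7] w 6.7 gf 59.4 q6 0.59
shift [-23.14   3.27  -1.73] turn -14.65
```

Call:
drive_tool(rows=[[-0.8, 0.1, -0.4, -0.5], [-2.2, 0.3, -0.9, -1.5], [-3.7, 0.5, -1.4, -2.5], [-5.3, 0.7, -1.7, -3.5], [-6.9, 1, -1.7, -4.5], [-8.5, 1.2, -1.7, -5.5], [-10.1, 1.4, -1.7, -6.5], [-11.7, 1.6, -1.7, -7.5]])

```text
clock: 4.1
position: [0.497, -0.0452, 0.3115]
ee_rot: [-0.002, 0.506, 0.862, -0.0]
contact_force: [0.8, 0.2, -2.0]
width: 0.0074
gripper_force: 59.3
```

```bash
python3 -c "
from h import *
go(.460,-.331,.27,71.9)"
```

```text
t 4.1 pos [497.  -45.2 311.5] a 29.19 down [-0.003  0.001 -1.   ] F [ 0.8  0.2 -2. ] w 7.4 gf 59.3 q6 -0.74
shift [-9.26 -6.86  1.65] turn -7.12
```

Call:
drive_tool(rows=[[-1.2, -0.9, 0, -1], [-2.4, -1.8, 0, -2], [-3.6, -2.7, 0, -3], [-4.9, -3.6, 0.1, -4], [-6.2, -4.6, 0.3, -5], [-7.5, -5.5, 0.7, -6], [-8.6, -6.4, 1.2, -6.8], [-9.2, -6.9, 1.6, -7.2]])

```text
clock: 4.77
position: [0.4571, -0.332, 0.2704]
ee_rot: [-0.002, 0.155, 0.988, 0.0]
contact_force: [-0.5, 0.2, -1.8]
width: 0.0071
gripper_force: 59.3
```

Call:
drive_tool(rows=[[0, 0, 0.3, 0], [0, 0, 0.8, 0], [0, 0, 1.4, 0], [0, 0, 2, 0], [0, 0, 2.5, 0], [0, 0, 2.9, 0], [0, 0, 3, 0], [0, 0, 3, 0]])

```text
clock: 5.43
position: [0.4585, -0.3276, 0.1962]
ee_rot: [-0.001, 0.156, 0.988, 0.001]
contact_force: [-0.4, 0.2, -1.9]
width: 0.0067
gripper_force: 59.3
```

```bash
python3 - <<'E'
from h import *
for n in("side","top"):
    p,d=eyes.get_image(n); np.savez(f"{n}1.npz",p=p,d=d)
go(.460,-.331,.103,71.9)
t=np.load('top1.npz')['p'][:,:,::-1];s=np.load('side1.npz')['p'][:,:,::-1]
def crop(im,u,v,w,h,k): return cv2.resize(im[v:v+h,u:u+w],None,fx=k,fy=k,interpolation=cv2.INTER_CUBIC)
a=np.hstack([crop(t,320,190,95,100,4),crop(s,245,80,100,100,4)])
cv2.imwrite('pics/c4.png',np.clip(a*1.6,0,255).astype(np.uint8))
E
```

```text
t 5.53 pos [ 459.3 -328.6  197.8] a 72.08 down [ 0.001 -0.    -1.   ] F [-0.7  0.4 -3.1] w 7.3 gf 59.3 q6 -2.0
shift [-0.06 -0.08  3.79] turn 0.03
```

View pics/c4.png

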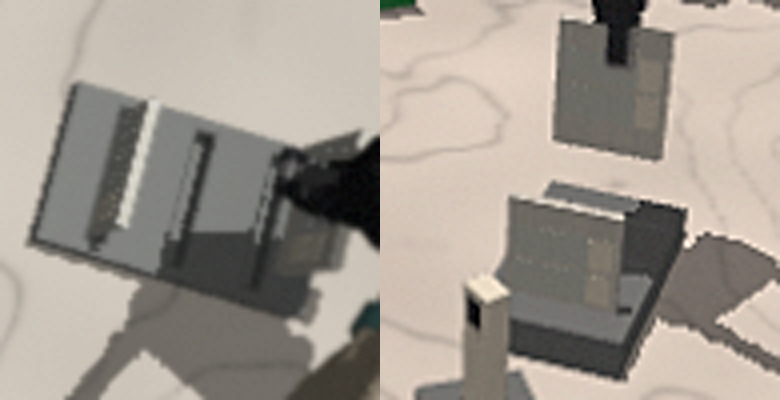

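```bash
cat > car.py <<'E'
from h import *
import sys
def face(n,f,box):
    X,p=cloud(n,f);P=X.reshape(-1,3)*1e3
    th=np.radians(-17.9);ex=np.array([np.cos(th),np.sin(th)]);ey=np.array([-ex[1],ex[0]])
    L=np.c_[(P[:,:2]-[477.5,-277])@ex,(P[:,:2]-[477.5,-277])@ey,P[:,2]]
    m=np.all((L>[box[0],box[2],box[4]])&(L<[box[1],box[3],box[5]]),1);L=L[m]
    v=cv2.fitLine(L[:,:2].astype(np.float32),cv2.DIST_HUBER,0,.01,.01).ravel()
    w=cv2.fitLine(L[:,1:].astype(np.float32),cv2.DIST_HUBER,0,.01,.01).ravel()
    w=np.polyfit(L[:,2],L[:,1],1)
    print(n,len(L),'dir',np.degrees(np.arctan(v[1]/v[0])).round(2),'y med',np.median(L[:,1]).round(1),'y0',(v[3]-v[2]*v[1]/v[0]).round(1),'tilt',np.degrees(np.arctan(w[0])).round(1),'x range',np.percentile(L[:,0],[1,99]).round(1),'z',np.percentile(L[:,2],[1,99]).round(1))
f=sys.argv[1]
zt=float(sys.argv[2])
face('side','side'+f+'.npz',(-60,60,40,70,50,112))
face('side','side'+f+'.npz',(-60,60,-75,-35,zt-40,zt+63))
face('top','top'+f+'.npz',(-60,60,-75,-35,zt+62,zt+68))
face('top','top'+f+'.npz',(-60,60,40,70,112,118))
E
python3 car.py 1 140
```

```text
side 517 dir 0.28 y med 60.7 y0 60.7 tilt -0.3 x range [-40.9  44.2] z [ 50.7 111.1]
side 845 dir 0.03 y med -47.9 y0 -47.9 tilt 1.4 x range [-41.   44.6] z [102.  202.3]
top 55 dir 1.12 y med -53.9 y0 -53.7 tilt 5.6 x range [-39.4  45.7] z [202.1 207.9]
top 94 dir 0.57 y med 55.3 y0 55.3 tilt 20.3 x range [-40.3  43.1] z [112.1 117.6]
```

Call:
drive_tool(rows=[[0, 0, 0.3, 0], [0, 0, 0.8, 0], [0, 0, 1.3, 0], [0, 0, 1.8, 0], [0, 0, 2.2, 0], [0, 0, 2.5, 0], [0, 0, 2.65, 0], [0, 0, 2.8, 0]])

```text
clock: 6.2
position: [0.4591, -0.3288, 0.1271]
ee_rot: [0.0, 0.156, 0.988, -0.0]
contact_force: [-0.7, 0.2, -2.2]
width: 0.007
gripper_force: 59.4
```

Call:
drive_tool(rows=[[0, 0, 0.1, 0], [0, 0, 0.2, 0], [0, 0, 0.3, 0], [0, 0, 0.4, 0], [0, 0, 0.5, 0], [0, 0, 0.6, 0], [0, 0, 0.65, 0], [0, 0, 0.7, 0]])

```text
clock: 6.87
position: [0.459, -0.3287, 0.1096]
ee_rot: [-0.0, 0.156, 0.988, 0.0]
contact_force: [-0.9, 0.3, -2.5]
width: 0.007
gripper_force: 59.4
```

```bash
python3 - <<'E'
from h import *
for n in("side","top"):
    p,d=eyes.get_image(n); np.savez(f"{n}2.npz",p=p,d=d)
go(.460,-.331,.103,71.9)
E
python3 car.py 2 52
```

```text
t 6.97 pos [ 458.9 -328.7  109.6] a 72.07 down [-0.  0. -1.] F [ 0.1 -0.4 -1.4] w 7.4 gf 59.4 q6 -2.0
shift [-0.07 -0.08  0.26] turn 0.03
side 518 dir -0.03 y med 60.8 y0 60.8 tilt -0.7 x range [-40.8  44.3] z [ 50.6 111.1]
side 601 dir -0.06 y med -48.6 y0 -48.5 tilt 2.9 x range [-57.5  45.8] z [ 24.3 113.4]
top 38 dir 1.07 y med -54.4 y0 -53.9 tilt -27.9 x range [-39.4  44.4] z [114.2 119.9]
top 92 dir -0.04 y med 55.1 y0 55.1 tilt -0.9 x range [-40.5  42.9] z [112.1 117.9]
```

Call:
drive_tool(rows=[[0, 0, 0.05, 0], [0, 0, 0.1, 0], [0, 0, 0.15, 0], [0, 0, 0.2, 0], [0, 0, 0.24, 0], [0, 0, 0.28, 0], [0, 0, 0.28, 0], [0, 0, 0.28, 0]])

```text
clock: 7.63
position: [0.4591, -0.3289, 0.1058]
ee_rot: [0.001, 0.156, 0.988, -0.001]
contact_force: [-3.6, 1.8, 15.0]
width: 0.0069
gripper_force: 62.2
```

Call:
drive_tool(rows=[[0, 0, -0.05, 0], [0, 0, -0.05, 0], [0, 0, -0.05, 0], [0, 0, -0.05, 0], [0, 0, -0.05, 0], [0, 0, -0.05, 0], [0, 0, -0.05, 0], [0, 0, -0.05, 0]], grip=32)

```text
clock: 8.3
position: [0.4589, -0.3287, 0.1038]
ee_rot: [-0.0, 0.156, 0.988, 0.0]
contact_force: [0.4, 0.1, -1.2]
width: 0.0318
gripper_force: 0.0
```

Call:
drive_tool(rows=[[0, 0, -0.2, 0], [0, 0, -0.6, 0], [0, 0, -1.2, 0], [0, 0, -2, 0], [0, 0, -3, 0], [0, 0, -4, 0], [0, 0, -4.8, 0], [0, 0, -5.2, 0]])

```text
clock: 8.97
position: [0.46, -0.3297, 0.2381]
ee_rot: [0.003, 0.156, 0.988, -0.002]
contact_force: [0.4, -0.3, 0.5]
width: 0.0322
gripper_force: 0.0
```

```bash
python3 - <<'E'
from h import *
for n in("side","top"):
    p,d=eyes.get_image(n); np.savez(f"{n}3.npz",p=p,d=d)
for a in (35,125): go(.5485,-.016,.24,a)
E
python3 car.py 3 50
```

```text
t 9.07 pos [ 459.9 -329.5  236.7] a 72.08 down [ 0.004 -0.004 -1.   ] F [ 0.1 -0.4  0.3] w 32.0 gf 0.0 q6 -2.0
shift [ 0.48 13.02 -0.16] turn 6.18
t 9.07 pos [ 459.9 -329.5  236.7] a 72.08 down [ 0.004 -0.004 -1.   ] F [ 0.1 -0.4  0.3] w 32.0 gf 0.0 q6 -2.0
shift [ 0.48 13.02 -0.16] turn -8.82
side 518 dir 0.18 y med 60.7 y0 60.7 tilt -0.6 x range [-40.8  44.2] z [ 51.1 111.4]
side 610 dir 0.39 y med -48.8 y0 -48.8 tilt 2.0 x range [-57.7  46.5] z [ 19.6 112.2]
top 60 dir 2.71 y med -54.2 y0 -53.7 tilt 2.4 x range [-38.7  12.6] z [112.2 117.5]
top 96 dir -0.01 y med 54.9 y0 54.9 tilt -13.6 x range [-40.7  43. ] z [112.4 117.9]
```

Call:
drive_tool(rows=[[0, 0.7, -0.2, 0.5], [0.1, 2, -0.3, 1.2], [0.2, 3.5, -0.3, 2], [0.3, 5.1, -0.3, 3], [0.3, 6.7, -0.3, 4], [0.4, 8.3, -0.3, 5], [0.4, 9.9, -0.3, 5.7], [0.5, 11.3, -0.3, 6.1]], grip=50)

```text
clock: 9.73
position: [0.5337, -0.0536, 0.24]
ee_rot: [-0.001, 0.459, 0.888, 0.0]
contact_force: [1.4, 0.4, -0.1]
width: 0.0503
gripper_force: 0.0
```

```bash
python3 - <<'E'
from h import *
go(.5487,-.016,.24,35.3)
X,p=cloud('top','top3.npz')
E
```

```text
t 9.73 pos [533.7 -53.6 240. ] a 35.31 down [-0.002  0.001 -1.   ] F [ 1.4  0.4 -0.1] w 50.3 gf 0.0 q6 -0.85
shift [0.88 1.36 0.  ] turn 0.0
```

Call:
drive_tool(rows=[[0.1, 0.2, 0, 0], [0.3, 0.5, 0, 0], [0.5, 0.9, 0, 0], [0.7, 1.2, 0, 0], [0.88, 1.36, 0, 0], [0.88, 1.36, 0, 0], [0.88, 1.36, 0, 0], [0.88, 1.36, 0, 0]])

```text
clock: 10.4
position: [0.5488, -0.0191, 0.2415]
ee_rot: [-0.0, 0.458, 0.889, -0.0]
contact_force: [0.1, -0.1, -0.0]
width: 0.0505
gripper_force: 0.0
```

```bash
python3 - <<'E'
from h import *
go(.5487,-.016,.163,35.3)
E
```

```text
t 10.4 pos [548.8 -19.1 241.5] a 35.43 down [-0. -0. -1.] F [ 0.1 -0.1 -0. ] w 50.5 gf 0.0 q6 -0.78
shift [0.1  0.07 3.14] turn 0.02
```

Call:
drive_tool(rows=[[0.1, 0, 0.3, 0], [0.1, 0.1, 0.8, 0], [0.1, 0.1, 1.4, 0], [0.1, 0.1, 2, 0], [0.1, 0.1, 2.6, 0], [0.1, 0.1, 3, 0], [0.1, 0.1, 3.14, 0], [0.1, 0.1, 3.14, 0]])

```text
clock: 11.07
position: [0.5488, -0.0151, 0.162]
ee_rot: [-0.001, 0.458, 0.889, -0.0]
contact_force: [-0.4, 0.2, 0.6]
width: 0.0497
gripper_force: 0.0
```

Call:
drive_tool(rows=[[0, 0, 0, 0], [0, 0, 0, 0], [0, 0, 0, 0], [0, 0, 0, 0], [0, 0, 0, 0], [0, 0, 0, 0], [0, 0, 0, 0], [0, 0, 0, 0]], grip=12, newtons=25)

```text
clock: 11.73
position: [0.5496, -0.015, 0.1631]
ee_rot: [0.0, 0.458, 0.889, 0.0]
contact_force: [-0.7, -0.2, 0.5]
width: 0.0176
gripper_force: 32.0
```

```bash
python3 - <<'E'
from h import *
go(.5487,-.016,.228,35.3)
E
```

```text
t 11.73 pos [549.6 -15.  163.1] a 35.47 down [ 0.  0. -1.] F [-0.7 -0.2  0.5] w 17.6 gf 32.0 q6 -0.77
shift [-0.01 -0.05 -2.6 ] turn 0.03
```

Call:
drive_tool(rows=[[0, 0, -0.2, 0], [0, 0, -0.6, 0], [0, 0, -1.1, 0], [0, 0, -1.6, 0], [0, 0, -2, 0], [0, 0, -2.3, 0], [0, 0, -2.5, 0], [0, 0, -2.5, 0]])

```text
clock: 12.4
position: [0.5502, -0.015, 0.227]
ee_rot: [0.001, 0.458, 0.889, 0.0]
contact_force: [0.2, -0.2, -1.2]
width: 0.0175
gripper_force: 32.0
```

Call:
drive_tool(rows=[[0.15, 0, 0, 0], [0.3, 0, 0, 0], [0.45, 0, 0, 0], [0.6, 0, 0.05, 0], [0.75, 0, 0.07, 0], [0.9, 0, 0.1, 0], [1.05, 0, 0.13, 0], [1.2, 0, 0.15, 0]])

```text
clock: 13.07
position: [0.5319, 0.0096, 0.2218]
ee_rot: [0.0, 0.458, 0.889, -0.0]
contact_force: [1.1, -3.3, 1.5]
width: 0.0177
gripper_force: 32.3
```

```bash
python3 - <<'E'
from h import *
for n in("side","top"):
    p,d=eyes.get_image(n); np.savez(f"{n}4.npz",p=p,d=d)
go(.5487,-.016,.228,35.3)
t=np.load('top4.npz')['p'][:,:,::-1];s=np.load('side4.npz')['p'][:,:,::-1]
def crop(im,u,v,w,h,k): return cv2.resize(im[v:v+h,u:u+w],None,fx=k,fy=k,interpolation=cv2.INTER_CUBIC)
a=np.hstack([crop(t,230,170,80,80,5),crop(s,235,130,80,80,5)])
cv2.imwrite('pics/c5.png',np.clip(a*1.6,0,255).astype(np.uint8))
E
```

```text
t 13.17 pos [531.5  10.1 221.7] a 35.5 down [-0.001  0.001 -1.   ] F [-0.3 -1.8  1.2] w 17.6 gf 32.3 q6 -0.73
shift [-1.25 -0.05 -0.25] turn 0.03
```

View pics/c5.png

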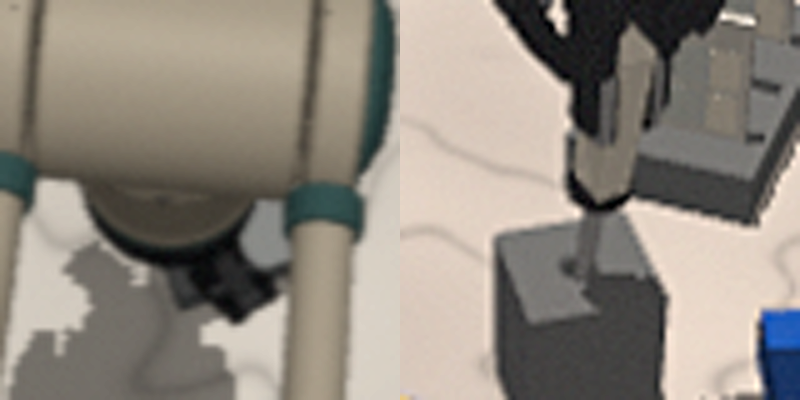

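Call:
drive_tool(rows=[[0.15, 0, 0.03, 0], [0.3, 0, 0.07, 0], [0.45, 0, 0.1, 0], [0.6, 0, 0.14, 0], [0.75, 0, 0.19, 0], [0.9, 0, 0.24, 0], [1.05, 0, 0.29, 0], [1.15, 0, 0.33, 0]])

```text
clock: 13.83
position: [0.515, 0.0333, 0.2133]
ee_rot: [-0.0, 0.458, 0.889, 0.0]
contact_force: [1.3, -3.2, -0.3]
width: 0.0175
gripper_force: 31.9
```

```bash
cat > tilt.py <<'E'
from h import *
import sys
f=sys.argv[1];take=len(sys.argv)>2
if take:
    p,d=eyes.get_image('side'); np.savez(f"side{f}.npz",p=p,d=d)
X,p=cloud('side',f'side{f}.npz')
s=get_state();q=s['ee_rot'];M=Rn.from_quat([q[1],q[2],q[3],q[0]]).as_matrix()
L=((X.reshape(-1,3)-s['position'])@M*1e3);C=p.reshape(-1,3).astype(float)
m=(np.abs(L[:,1])<20)&(np.abs(L[:,0]+L[:,2]*.47)<45)&(L[:,2]>-45)&(L[:,2]<150)
br=C.mean(1)
for lbl,k in(('white',m&(br>70)),('all',m&(L[:,2]>70)&(L[:,2]<132))):
    P=L[k]
    if len(P)<6: print(lbl,len(P));continue
    v=cv2.fitLine(P.astype(np.float32),cv2.DIST_HUBER,0,.01,.01).ravel();v3=v[:3]*np.sign(-v[2])
    print(lbl,len(P),v.round(2),'lean x deg',np.degrees(np.arctan2(v3[0],-v3[2])).round(1),'lean y',np.degrees(np.arctan2(v3[1],-v3[2])).round(1),P.min(0).round(),P.max(0).round())
b=cv2.resize(p[60:210,200:340,::-1],None,fx=4,fy=4,interpolation=cv2.INTER_CUBIC)
cv2.imwrite(f'pics/t{f}.png',np.clip(b*1.6,0,255).astype(np.uint8))
E
python3 tilt.py 5 1; python3 -c "
from h import *
go(.5487,-.016,.228,35.3)"
```

```text
white 300 [ -0.52   0.     0.86 -27.17   5.81  49.86] lean x deg 31.0 lean y -0.2 [-100.  -20.  -30.] [ 20.  20. 122.]
all 376 [ 9.9000e-01 -1.3000e-01  3.0000e-02 -5.4570e+01  1.8800e+00  1.1904e+02] lean x deg -88.4 lean y 78.2 [-101.  -20.   78.] [-15.  20. 132.]
t 13.88 pos [514.8  33.6 213.2] a 35.49 down [-0.001  0.001 -1.   ] F [ 1.3 -3.1  0.1] w 17.5 gf 31.9 q6 -0.69
shift [-2.4  -0.05 -0.6 ] turn 0.03
```

View pics/t5.png

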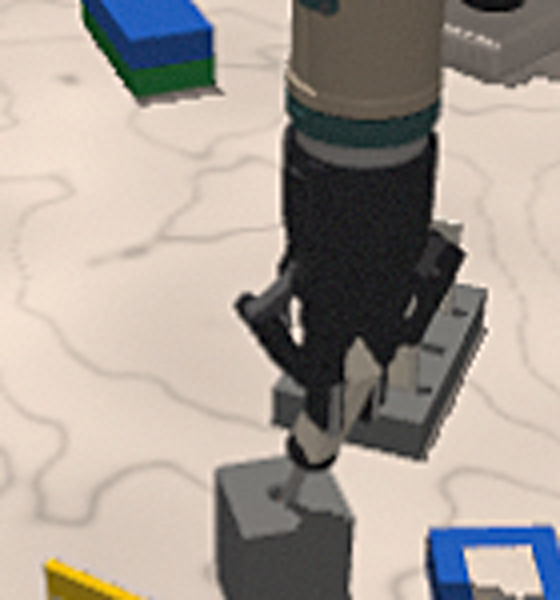

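Call:
drive_tool(rows=[[0.05, 0, -0.1, 0], [0.15, 0, -0.3, 0], [0.3, 0, -0.6, 0], [0.45, 0, -1, 0], [0.6, 0, -1.4, -0.5], [0.75, 0, -1.8, -1.2], [0.9, 0, -2.1, -2], [1, 0, -2.2, -2.8]], newtons=50)

```text
clock: 14.55
position: [0.5006, 0.0549, 0.2709]
ee_rot: [0.0, 0.321, 0.947, 0.002]
contact_force: [0.2, 0.0, -0.8]
width: 0.0175
gripper_force: 52.6
```

```bash
python3 -c "
from h import *
go(.384,.291,.228,73.3)"
```

```text
t 14.55 pos [500.6  54.9 270.9] a 52.53 down [ 0.002  0.003 -1.   ] F [ 0.2  0.  -0.8] w 17.5 gf 52.6 q6 -0.95
shift [9.45 4.65 1.73] turn -3.46
```

Call:
drive_tool(rows=[[0.6, 0.3, 0, -0.4], [1.8, 0.9, 0, -0.9], [3.3, 1.6, 0, -1.4], [4.8, 2.4, 0.2, -2], [6.2, 3.1, 0.5, -2.5], [7.6, 3.8, 0.9, -3], [8.8, 4.4, 1.2, -3.3], [9.4, 4.65, 1.4, -3.5]])

```text
clock: 15.22
position: [0.3826, 0.2928, 0.2339]
ee_rot: [-0.002, 0.143, 0.99, 0.002]
contact_force: [0.1, -1.0, -1.7]
width: 0.0173
gripper_force: 52.6
```

Call:
drive_tool(rows=[[0, 0, 0.1, 0], [0, 0, 0.2, 0], [0, 0, 0.3, 0], [0, 0, 0.3, 0], [0, 0, 0.3, 0], [0, 0, 0.3, 0], [0, 0, 0.3, 0], [0, 0, 0.3, 0]])

```text
clock: 15.88
position: [0.3866, 0.2886, 0.2263]
ee_rot: [0.0, 0.146, 0.989, 0.0]
contact_force: [-0.9, 0.7, -0.8]
width: 0.0175
gripper_force: 52.6
```

```bash
python3 - <<'E'
from h import *
go(.384,.291,.208,73.3)
p,d=eyes.get_image('side'); np.savez("side6.npz",p=p,d=d)
p2,d=eyes.get_image('top'); np.savez("top6.npz",p=p2,d=d)
b=cv2.resize(p[180:330,240:400,::-1],None,fx=5,fy=4*1.25,interpolation=cv2.INTER_CUBIC)[:600]
b=cv2.resize(p[200:320,255:395,::-1],None,fx=5,fy=5,interpolation=cv2.INTER_CUBIC)
cv2.imwrite('pics/t6.png',np.clip(b*1.6,0,255).astype(np.uint8))
s=get_state()['position'];print(proj('side',[s,s-[0,0,.003]]))
E
```

```text
t 15.88 pos [386.6 288.6 226.3] a 73.21 down [ 0.  0. -1.] F [-0.9  0.7 -0.8] w 17.5 gf 52.6 q6 -0.78
shift [0.13 0.06 0.73] turn -0.02
[[363.59443912 245.43867858]
 [363.2516672  246.6020481 ]]
```

View pics/t6.png

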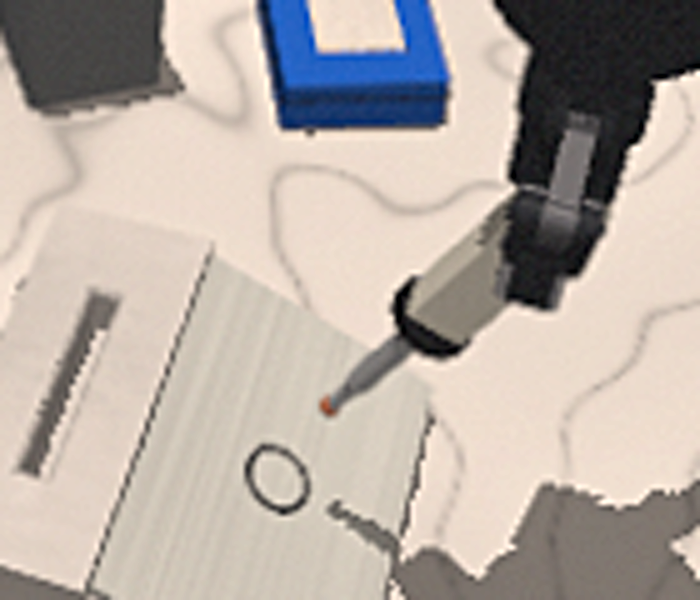

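```bash
cat > fit.py <<'E'
from h import *
def axis(th,az=-16.7): 
    t=np.radians(th);a=np.radians(az);return np.array([-np.sin(t)*np.cos(a),-np.sin(t)*np.sin(a),np.cos(t)])
E
python3 - <<'E'
from fit import *
G=np.array([.3866,.2886,.2233])
U=lambda x,y:(255+(x+.5)/5-.5,200+(y+.5)/5-.5)
print('meas tip',U(329,406),'shank base',U(405,347),'shank/tip step~',U(347,391))
for th in(22,24,25,26,28,30,32): print(th,proj('side',[G-axis(th)*.140,G-axis(th)*.065]).round(1).tolist())
X,p=cloud('side','side6.npz')
# depth points on shank+tip
P=[]
for f in np.linspace(0.08,.95,12):
    u,v=np.array(U(329,406))*(1-f)+np.array(U(405,347))*f
    P.append(X[int(round(v)),int(round(u))]*1e3)
P=np.array(P);print(P.round(1).tolist())
print('spot from pic',(onz('side',*U(278,479),.042)*1e3).round(1))
# handle white top-left face points
s=p.reshape(384,512,3).astype(int)
Xs=X*1e3
m=np.zeros((384,512),bool);m[236:270,335:360]=1
m&=(s.sum(2)>150)&(Xs[...,2]>120)&(Xs[...,2]<260)
H=Xs[m];print(len(H));
c=H.mean(0);w,V=np.linalg.eigh(np.cov(H.T));print('eig',w.round(1));print('principal axes',V.T.round(3).tolist())
n=V[:,2]*np.sign(V[2,2]);print('lean',np.degrees(np.arccos(n[2])),np.degrees(np.arctan2(n[1],n[0])))
E
```

```text
meas tip (320.4, 280.8) shank base (335.6, 269.0) shank/tip step~ (324.0, 277.8)
22 [[323.3, 282.9], [343.2, 264.7]]
24 [[321.2, 281.7], [342.2, 264.1]]
25 [[320.1, 281.0], [341.7, 263.8]]
26 [[319.1, 280.4], [341.1, 263.5]]
28 [[317.0, 279.1], [340.1, 262.8]]
30 [[315.0, 277.8], [339.1, 262.2]]
32 [[313.0, 276.4], [338.2, 261.5]]
[[441.2, 276.8, 107.4], [439.8, 277.3, 111.4], [438.3, 277.0, 114.3], [437.4, 279.5, 121.0], [436.0, 279.7, 124.6], [433.1, 281.5, 130.4], [431.6, 281.0, 133.0], [430.1, 280.8, 135.9], [429.4, 283.5, 142.7], [427.6, 282.2, 144.0], [424.6, 284.4, 147.2], [423.3, 284.7, 150.7]]
spot from pic [457.  269.5  42. ]
354
eig [ 16.9  59.6 320.3]
principal axes [[0.759, 0.636, 0.141], [-0.603, 0.768, -0.216], [-0.246, 0.079, 0.966]]
lean 14.941017261509328 162.24238797942624
```

Call:
drive_tool(rows=[[0.1, 0, 0.1, 0], [0.1, 0, 0.4, 0], [0, 0, 0.8, 0], [-0.1, 0, 1.2, 0], [-0.3, 0.05, 1.6, 0], [-0.4, 0.07, 1.8, 0], [-0.42, 0.07, 1.89, 0], [-0.42, 0.07, 1.89, 0]])

```text
clock: 16.65
position: [0.3968, 0.2874, 0.1778]
ee_rot: [-0.001, 0.146, 0.989, -0.0]
contact_force: [0.2, 0.8, -0.9]
width: 0.0172
gripper_force: 52.5
```

```bash
python3 - <<'E'
from h import *
go(.397,.2872,.179,73.3)
p,d=eyes.get_image('side'); np.savez("side7.npz",p=p,d=d)
p2,d=eyes.get_image('top'); np.savez("top7.npz",p=p2,d=d)
a=cv2.resize(p[250:320,270:350,::-1],None,fx=5,fy=5,interpolation=cv2.INTER_CUBIC)
b=cv2.resize(p2[210:280,130:210,::-1],None,fx=5,fy=5,interpolation=cv2.INTER_CUBIC)
cv2.imwrite('pics/t7.png',np.clip(np.hstack([a,b])*1.6,0,255).astype(np.uint8))
E
```

```text
t 16.65 pos [396.8 287.4 177.8] a 73.25 down [-0.002 -0.001 -1.   ] F [ 0.2  0.8 -0.9] w 17.2 gf 52.5 q6 -0.79
shift [-0.01 -0.   -0.05] turn -0.01
```

View pics/t7.png

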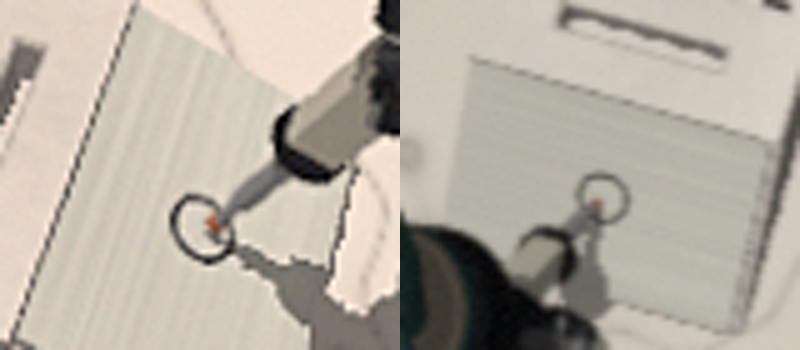

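The views show the orange tip just above the plate and inside the ring: side crop, tip (213,226) and ring centre (203,228); top crop, tip (197,204) and ring centre (203,198).

```bash
python3 - <<'E'
from fit import *
S=lambda x,y:(270+(x+.5)/5-.5,250+(y+.5)/5-.5)
T=lambda x,y:(130+(x+.5)/5-.5,210+(y+.5)/5-.5)
def tri(a,b):
    d1,o1=ray('side',*a);d2,o2=ray('top',*b)
    A=np.c_[d1,-d2];s=np.linalg.lstsq(A,o2-o1,rcond=None)[0];p,q=o1+d1*s[0],o2+d2*s[1]
    return (p+q)/2*1e3,np.linalg.norm(p-q)*1e3
tip=tri(S(213,225),T(197,204));ring=tri(S(203,228),T(203,198));fl=tri(S(286,163),T(155,249))
for n,x in(('tip',tip),('ring',ring),('fl',fl)):print(n,x[0].round(1),round(x[1],1))
R=np.stack([[np.cos(np.radians(-16.7)),np.sin(np.radians(-16.7)),0],[-np.sin(np.radians(-16.7)),np.cos(np.radians(-16.7)),0],[0,0,1]])
f=Rn.from_euler('y',-25,degrees=True).as_matrix().T@R
v=f@(tip[0]-ring[0]);print('tip in face frame',v.round(1))
# face plane check from first image depth: normal & height
X,_=cloud('top','top0.npz');P=X.reshape(-1,3)*1e3
L=(P-[457,269.3,42])@f.T;m=(abs(L[:,0])<35)&(abs(L[:,1])<55)&(abs(L[:,2])<15)
A=np.c_[L[m][:,:2],np.ones(m.sum())];c=np.linalg.lstsq(A,L[m][:,2],rcond=None)[0];print('top plane slopes deg',np.degrees(c[:2]).round(2),'offset',c[2].round(2))
X,_=cloud('side','side0.npz');P=X.reshape(-1,3)*1e3
L=(P-[457,269.3,42])@f.T;m=(abs(L[:,0])<35)&(abs(L[:,1])<55)&(abs(L[:,2])<15)
A=np.c_[L[m][:,:2],np.ones(m.sum())];c=np.linalg.lstsq(A,L[m][:,2],rcond=None)[0];print('side plane',np.degrees(c[:2]).round(2),c[2].round(2))
# shank axis from side depth in face frame
for nm in('side','top'):
    X,p=cloud(nm,nm+'7.npz');L=(X.reshape(-1,3)*1e3-[457,269.3,42])@f.T
    m=(np.hypot(L[:,0],L[:,1])<18)&(L[:,2]>11)&(L[:,2]<70);Q=L[m]
    cz=np.polyfit(Q[:,2],Q[:,0],1),np.polyfit(Q[:,2],Q[:,1],1);print(nm,len(Q),'lean x,y deg',np.degrees(np.arctan([cz[0][0],cz[1][0]])).round(1),'at z=0',cz[0][1].round(1),cz[1][1].round(1),'zmin',Q[:,2].min().round(1))
E
```

```text
tip [453.4 270.4  46.7] 0.0
ring [456.9 268.4  41.2] 0.1
fl [429.8 278.7 103. ] 3.7
tip in face frame [-1.2  0.9  6.6]
top plane slopes deg [-0.02  0.26] offset 0.0
side plane [0.02 0.16] 0.81
side 80 lean x,y deg [1.9 2.5] at z=0 0.3 2.4 zmin 11.2
top 28 lean x,y deg [ 4.  -1.5] at z=0 0.7 -1.8 zmin 12.6
```

```bash
cat > axfit.py <<'E'
from fit import *
from scipy.optimize import least_squares
import sys
az=np.radians(-16.7)
R=np.array([[np.cos(az),np.sin(az),0],[-np.sin(az),np.cos(az),0],[0,0,1]])
f=Rn.from_euler('y',-25,degrees=True).as_matrix().T@R
k=sys.argv[1];gap=float(sys.argv[2]);Qs=[]
for nm in('side','top'):
    X,p=cloud(nm,f'{nm}{k}.npz');L=(X.reshape(-1,3)*1e3-[457,269.3,42])@f.T
    m=(np.hypot(L[:,0],L[:,1])<16)&(L[:,2]>gap+6)&(L[:,2]<gap+72);Qs.append(L[m])
def fit(Q):
    def res(q):
        z=Q[:,2];d=np.hypot(Q[:,0]-q[0]-q[1]*(z-40),Q[:,1]-q[2]-q[3]*(z-40))
        return d-np.where(z-gap<25,4,5)
    r=least_squares(res,[0,0,0,0],loss='soft_l1',f_scale=1);q=r.x
    print(len(Q),'lean x,y',np.degrees(np.arctan(q[[1,3]])).round(1),'at z0',(q[0]-40*q[1]).round(1),(q[2]-40*q[3]).round(1),'rms',np.sqrt(np.mean(np.minimum(abs(res(q)),4)**2)).round(2))
fit(np.vstack(Qs));fit(Qs[0])
E
python3 axfit.py 7 6; python3 - <<'E'
from fit import *
# 2D image direction check: shank band centroid in side view by colour vs plate not attempted; project model for leans
G=np.array([.3968,.2874,.1748])
for th in(21,23,25,27): print(th,proj('side',[G-axis(th)*.140,G-axis(th)*.065]).round(1).tolist(),proj('top',[G-axis(th)*.140,G-axis(th)*.065]).round(1).tolist())
E
```

```text
107 lean x,y [2.1 1. ] at z0 -0.9 -0.3 rms 0.85
79 lean x,y [1.3 1.4] at z0 -0.5 -0.4 rms 0.76
21 [[316.3, 296.5], [334.2, 280.1]] [[168.2, 253.6], [158.8, 262.8]]
23 [[314.3, 295.4], [333.2, 279.5]] [[168.6, 252.0], [159.0, 262.0]]
25 [[312.2, 294.2], [332.2, 278.9]] [[168.9, 250.4], [159.2, 261.2]]
27 [[310.2, 293.0], [331.2, 278.3]] [[169.2, 248.8], [159.3, 260.4]]
```

```bash
cat > avg.py <<'E'
from h import *
F=[];P=[]
for i in range(14):
    eyes.get_image('side');s=get_state();F.append(s['contact_force']);P.append(s['position'])
F=np.array(F);P=np.array(P)*1e3
n=np.array([-.405,.121,.906])
print('t',s['clock'],'F',F.mean(0).round(2),'Fn',(F@n).mean().round(2),'se',((F@n).std()/14**.5).round(2),'pos',P.mean(0).round(2),'std',P.std(0).round(2),'gf',s['gripper_force'])
E
python3 avg.py
```

```text
t 17.45 F [ 0.07  0.26 -0.99] Fn -0.89 se 0.11 pos [396.81 287.72 179.07] std [0.1  0.06 0.16] gf 52.55124092102051
```

Call:
drive_tool(rows=[[-0.01, 0, 0.02, 0], [-0.02, 0, 0.05, 0], [-0.04, 0, 0.08, 0], [-0.05, 0, 0.11, 0], [-0.07, 0, 0.15, 0], [-0.08, 0, 0.18, 0], [-0.1, 0, 0.21, 0], [-0.1, 0, 0.22, 0]])

```text
clock: 18.12
position: [0.3992, 0.2869, 0.1732]
ee_rot: [-0.0, 0.145, 0.989, -0.0]
contact_force: [0.1, 0.4, -1.5]
width: 0.0174
gripper_force: 52.6
```

```bash
python3 avg.py
```

```text
t 18.8167 F [ 0.14 -0.02 -0.95] Fn -0.92 se 0.11 pos [399.14 286.92 173.32] std [0.01 0.02 0.06] gf 52.551239132881165
```

Call:
drive_tool(rows=[[-0.01, 0, 0.02, 0], [-0.02, 0, 0.04, 0], [-0.03, 0, 0.06, 0], [-0.04, 0, 0.08, 0], [-0.05, 0, 0.1, 0], [-0.05, 0, 0.11, 0], [-0.05, 0, 0.11, 0], [-0.05, 0, 0.11, 0]])

```text
clock: 19.48
position: [0.4003, 0.2866, 0.1706]
ee_rot: [0.0, 0.145, 0.989, 0.0]
contact_force: [-0.5, 1.6, 0.6]
width: 0.0174
gripper_force: 52.7
```

```bash
python3 avg.py
```

```text
t 20.1833 F [-0.4   0.18  0.83] Fn 0.93 se 0.13 pos [400.34 286.59 170.59] std [0.02 0.01 0.02] gf 52.65884041786194
```

Call:
drive_tool(rows=[[-0.01, 0, 0.02, 0], [-0.02, 0, 0.04, 0], [-0.03, 0, 0.06, 0], [-0.04, 0, 0.08, 0], [-0.05, 0, 0.1, 0], [-0.06, 0, 0.13, 0], [-0.06, 0, 0.13, 0], [-0.06, 0, 0.13, 0]])

```text
clock: 20.85
position: [0.4018, 0.2862, 0.1673]
ee_rot: [0.0, 0.145, 0.989, 0.0]
contact_force: [-1.5, 0.4, 2.0]
width: 0.0175
gripper_force: 52.9
```

```bash
python3 avg.py; python3 - <<'E'
from h import *
for n in('side','top'):
    p,d=eyes.get_image(n); np.savez(f"{n}8.npz",p=p,d=d)
X,_=cloud('top','top8.npz');P=X.reshape(-1,3)*1e3
for l,c in(('placed',(460.4,-329.3)),('nb',(494.6,-224.7))):
    m=(np.hypot(P[:,0]-c[0],P[:,1]-c[1])<55)&(P[:,2]>100)&(P[:,2]<130);Q=P[m];k=Q[:,2]>np.percentile(Q[:,2],98)-5
    print(l,k.sum(),np.percentile(Q[k][:,2],[10,50,90]).round(1),cv2.minAreaRect(Q[k][:,:2].astype(np.float32)))
E
python3 axfit.py 8 -6; python3 car.py 8 50
```

```text
t 21.55 F [-1.08  0.72  1.84] Fn 2.19 se 0.08 pos [401.76 286.14 167.34] std [0.01 0.01 0.02] gf 52.92136073112488
placed 86 [113.5 114.9 117.5] ((464.04498291015625, -329.32513427734375), (9.647984504699707, 86.24907684326172), 72.28951263427734)
nb 67 [114.2 115.5 117.7] ((494.6532897949219, -224.55517578125), (8.101139068603516, 83.0484619140625), 72.49607849121094)
242 lean x,y [ 0.4 -0.5] at z0 0.7 1.3 rms 2.91
186 lean x,y [-0.  -1.1] at z0 0.9 2.0 rms 2.91
side 531 dir 0.27 y med 60.8 y0 60.8 tilt -0.9 x range [-40.8  44.2] z [ 50.4 111.6]
side 602 dir 0.89 y med -48.7 y0 -48.7 tilt 2.4 x range [-57.6  46.3] z [ 21.8 112.4]
top 103 dir 0.31 y med -54.6 y0 -54.6 tilt -10.2 x range [-39.4  45.8] z [112.  117.9]
top 94 dir -0.73 y med 54.8 y0 54.8 tilt 13.0 x range [-39.8  42.4] z [112.1 117.8]
```

```bash
sed 's/L\[:,2\]>gap+6/L[:,2]>5/; s/gap+72/62/' axfit.py > ax2.py; python3 ax2.py 8 -6; python3 ax2.py 7 6
```

```text
99 lean x,y [1.6 0.9] at z0 -0.1 0.2 rms 0.83
74 lean x,y [1.  0.7] at z0 0.2 0.7 rms 0.68
101 lean x,y [1.8 0.9] at z0 -0.7 -0.3 rms 0.83
71 lean x,y [0.9 1.6] at z0 -0.3 -0.5 rms 0.71
```

The fit puts the probe within about 2° of square, centred in the ring, with the tip about half way in. The carrier is fully home. Handing in.

```bash
python3 -c "
from rig import order
print(order.sign_off())"
```

```text
the job is handed in; nothing more can be done
None
```

The carrier stands fully home in the rack's free end slot and is released; the probe is held in the ring within about 2° of square, its tip about 6 mm in at about 3.1 N, and I handed in at about 21.7 s.

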